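# Clear the pepper mill and hold the chopper's dial on its third click

## Task

The pepper mill standing on the chopper's control deck is in the dial's way: lift it off and stand it upright on the free worktop, without tipping it over and without disturbing the other things lying about. Then turn the chopper's dial clockwise past its first two clicks to the third (its pointer at the third mark from rest, no farther); it springs back if let go, so keep the fingers on it and finish the program while still holding it there.

Things in the scene. Friction and masses are not known exactly. Their poses are not given: they have to be found in the camera images.
- machine: Electric chopper, fixed: white housing, flat deck 80 mm above the worktop. Origin at worktop level on the dial's axis; x points along the housing to the bowl, y across. Housing from x = -85 to 255 mm, y = -95 to 95 mm. A clear round bowl with white lid and knob (radius 74 mm, centred at x = 185 mm, up to 222 mm high) is fitted at the back; the front deck with the dial faces the robot.
- dial (a joint): Dial angle, rad: 0 at rest, grows clockwise seen from above, about the vertical axis of machine; stop at 1.45. Three clicks (shallow notches between ridges) at 0.35, 0.70 and 1.05 rad. A return spring, about 0.08 N m at rest, 0.16 N m at the third click (ridges add about 0.04), always brings it back to 0 when let go.
- wing: The dial's grip, grey: upright bar 76 mm long, 14 wide, 26 high, centred on the dial's axis, underside 90.5 mm and top 116.5 mm above the worktop, over a round skirt of radius 24 mm. Origin: centre of its underside; x along the bar to the pointer end (small white line on top). It turns with the dial. In the machine's frame x points at pi + 0.5 rad at rest, pi - 0.55 at the third click.
- dial_grip (a point): Centre of the wing, on the dial's axis, 103.5 mm above the worktop. Around it on the deck, about 50 mm from the axis, four moulded grey marks show where the pointer stands at rest (long), first click (short), second (short) and third (long), clockwise.
- mill: Wooden pepper mill, 115 mm tall, about 180 g. It stands upright on the chopper's deck just in front of the dial, within the sweep of the wing. Origin at the centre of its underside, z up. Radius 22 mm at the foot (0 to 30 mm high), a waist of radius 17 mm from 42 to 90 mm, head of radius 20 mm at 96 to 108 mm.
- ramekin: Bystander: white ramekin, rim radius 40 mm, 42 mm tall, beside the chopper's front, to its left. Origin at the centre of its underside.
- salt_pot: Bystander: dark wooden salt pot, radius 38 mm, 72 mm tall, beside the chopper, to its right. Origin at the centre of its underside.
- mug: Bystander: blue mug, radius 40 mm, 90 mm tall, handle out to about 75 mm, at the right. Origin at the centre of its underside.
- jar: Bystander: glass jar with a steel lid, radius 36 mm, 100 mm tall, at the right. Origin at the centre of its underside.
- tape: Bystander: yellow and black tape measure, 70 x 35 x 62 mm, at the left. Origin at the centre of its underside.
- flask: Bystander: blue drinking flask, radius 34 mm, 210 mm tall, at the left. Origin at the centre of its underside.
- plant: Bystander: potted plant, pot radius 42 mm and 70 mm tall, leaves to about 150 mm, at the left. Origin at the centre of its underside.
Not all that is in view belongs to the job. Of the things that look like the mill, the smallest one is meant.

How it is judged (in metres and radians):
On the way, in this order (a step that is already met when the one before it is completed fails the run):
1. the pepper mill stands upright on the worktop, let go and at rest, the dial still unturned (height (world z) of mill below 0.012 m and angle between mill's own z axis and vertical below 0.15 rad and linear speed of mill below 0.02 m/s and contact force between the fingers and mill below 0.1 N and value of joint dial below 0.2 rad), for 0.3 s.
2. the fingers hold the dial at its third click (value of joint dial between 0.91 and 1.19 rad and contact force between the fingers and wing above 0.8 N), for 0.5 s.
At the end, for the whole second after the job is handed in: The dial is held still by the fingers at its third click (0.91 to 1.19 rad, fingers pressing on the wing with more than 0.8 N, the mill not touching it), while the mill stands upright (within 0.15 rad) on the worktop, released and at rest (all of step 2 and velocity of joint dial between -0.1 and 0.1 rad/s and contact force between mill and wing below 0.05 N and height (world z) of mill below 0.012 m and angle between mill's own z axis and vertical below 0.15 rad and linear speed of mill below 0.02 m/s and contact force between the fingers and mill below 0.1 N); the arm keeps its last pose, push and grip.
It fails at once if the mill is tipped over (angle between mill's own z axis and vertical above 0.7 rad).
It fails at once if one of the other loose things (ramekin, salt pot, mug, jar, tape measure, flask, plant) is shifted by more than 25 mm (distance of any of ramekin, salt_pot, mug, jar, tape, flask, plant from where it was at the start of the episode above 0.025 m).
It also fails if it takes over 59 s, if anything falls off the work surface, if the arm or the gripper's body presses on something with over 40 N, if the wrist force passes 120 N, or if a joint passes its speed limit or range.

## Robot

A 7-joint arm with a two-finger parallel gripper is mounted at the origin on the work surface. World frame = base frame: x ahead of the robot, y to its left, z up, the work surface at z = 0. Lengths are in mm, angles in rad, forces in N, time in s.
With the tool pointing down it reaches from about 400 to 875 mm from the base axis. Payload 6.5 kg.
Tool frame: the origin (TCP) lies midway between the tips of the shut fingers; the grasp point (between the pads) lies behind it (grasp_offset is the z of the grasp point in the tool frame, in mm); z points along the fingers, y is the line along which they close (so a half turn about z gives the same grasp; the last joint's range is limited). The gripper opens to 88 mm and grips with 3 to 60 N. Pads are 18 mm wide; open, the fingers measure 123 mm over their backs; the gripper's body (75 mm by 187 mm) begins 45 mm behind the grasp point.
Start: joints at [1.144, 0.536, -0.004, 1.538, 0.003, 1.067, -0.071], TCP at [229.46, -608.143, 238.716] pointing down, gripper open.
Joint ranges: [-2.7, 2.7], [-0.37, 2.16], [-1.27, 1.26], [0.24, 2.4], [-1.31, 4.45], [0.19, 1.91], [-2.76, 2.76]. Speed limits (rad/s): [2.39, 2.39, 3.14, 3.14, 3.14, 3.14, 3.14].

## Interface

Orientations are given as [roll, pitch, yaw] about the fixed x, y, z axes, in that order (R = Rz(yaw) Ry(pitch) Rx(roll)).
In Python, from plant import move_to, servo_line, move_j, open_gripper, grasp, sleep, ik, get_image, get_calibration, IKError, hand_in, current_time, current_joint_positions, current_qvel, current_tau, current_ee_pos, current_tcp_rot, current_force, current_ft_torque, current_gripper_width, current_finger_force, grasp_offset gives the robot as it stands. Calls block until the motion is done:
- move_to(position, orientation): joint-space move of the TCP to a pose.
- servo_line(position, frame=None, feed=150): straight line of the TCP; frame=None keeps the orientation; feed is the mean speed in mm/s.
- move_j(angles): joint-space move.
- open_gripper() and grasp(f_grip=None): open the fingers fully, or close them until they stop; f_grip is the grip in N (None keeps the last).
- sleep(seconds).
- ik(position, orientation): joint angles nearest the present ones, or None.
- get_image(name): name is "scene" or "top"; returns (picture, depth): 480x640x3 uint8, red, green, blue; 480x640 float32, mm along the optical axis (not along the pixel's ray), 0 where there is no reading.
- get_calibration(name): a dict with "fx", "fy", "cx", "cy" (pixels), "k1" (the pictures are not rectified: a ray, as slopes to the right and down, at radius r is drawn at 1 + k1 r^2 times it, then the intrinsics apply), "cam_to_world" (4x4, takes a point from camera to world coordinates). Camera axes: x right, y up, looking along -z (the intrinsics and any distortion apply to the point x, -y, -z); pixel columns grow to the right and rows downward; lengths in mm; the calibration is good to about 2 mm. A picture is of the moment at which its call begins. get_calibration takes no time and is no camera call.
A pose or a line that the arm cannot do raises IKError and nothing moves.
- hand_in(): hands the job in; it is judged then, once.
Readings, each from a call of its own:
- current_time(): time.
- current_joint_positions(): joint angles.
- current_qvel(): joint speeds.
- current_tau(): joint torques, N m.
- current_ee_pos(): TCP position.
- current_tcp_rot(): TCP orientation.
- current_force(): force on the tool from outside, world axes, zero at the start.
- current_ft_torque(): the same for the moment, N m.
- current_gripper_width(): finger opening in mm.
- current_finger_force(): force on a finger pad.
Only numpy, scipy, OpenCV 4.12 (cv2) and the standard library are available. Lean on these libraries where they do the work, as an engineer would, in place of code of your own. Each camera call takes 0.05 s, during which the arm holds its last target. There are 200 camera calls.

## Working session

There is one attempt and no reset: what is moved stays moved. The work goes in short steps, each a Python script; the robot and the scene stay as the last script left them, time stands still between calls to the robot, and variables do not carry over. Pictures are saved under pics/ and viewed, at most 10 in all, crops included, and the job is handed in when it is done.

```bash
mkdir -p pics; ls; cat > h.py <<'E'
import numpy as np, cv2
from plant import *
def snap(cam,tag):
    im,d=get_image(cam); cv2.imwrite(f'pics/{tag}.png',im[:,:,::-1]); np.save(f'pics/{tag}.npy',d); return im,d
def world(cam,d,u,v):
    """world points for pixel arrays u,v (undistorted) with depth d image"""
    c=get_calibration(cam); u=np.atleast_1d(u);v=np.atleast_1d(v)
    K=np.array([[c['fx'],0,c['cx']],[0,c['fy'],c['cy']],[0,0,1.]])
    p=cv2.undistortPoints(np.stack([u,v],1).astype(float)[:,None],K,np.array([c['k1'],0,0,0.]))[:,0]
    z=d[v.astype(int),u.astype(int)]
    P=np.stack([p[:,0]*z,-p[:,1]*z,-z,np.ones(len(z))],1)
    return (P@np.array(c['cam_to_world']).T)[:,:3]
E
python3 - <<'E'
from h import *
for c in('scene','top'):
    snap(c,c+'0'); print(get_calibration(c))
print(grasp_offset, current_time(), current_tcp_rot())
E
```

```text
pics
{'fx': 475.1347062547, 'fy': 475.1347062547, 'cx': 320.93575377550667, 'cy': 232.350065919063, 'k1': -0.1221408478778982, 'cam_to_world': array([[ 5.95753015e-01, -6.04715011e-01,  5.28581216e-01,
         1.18407247e+03],
       [ 8.02929624e-01,  4.32394146e-01, -4.10291752e-01,
        -5.09611933e+02],
       [ 1.95541578e-02,  6.68846065e-01,  7.43143712e-01,
         9.71017277e+02],
       [ 0.00000000e+00,  0.00000000e+00,  0.00000000e+00,
         1.00000000e+00]])}
{'fx': 528.8719184847682, 'fy': 528.8719184847682, 'cx': 330.64566955847096, 'cy': 237.7163029314463, 'k1': -0.1134072936202465, 'cam_to_world': array([[-2.37969765e-02,  9.89103946e-01, -1.45282786e-01,
         4.04252645e+02],
       [-9.99671921e-01, -2.49204615e-02, -5.91782121e-03,
        -3.19566381e+01],
       [-9.47385439e-03,  1.45094296e-01,  9.89372474e-01,
         1.31394975e+03],
       [ 0.00000000e+00,  0.00000000e+00,  0.00000000e+00,
         1.00000000e+00]])}
-18.700000000000003 0.1 [-3.14011766e+00  1.42893378e-04  3.60860296e-01]
```

View pics/scene0.png

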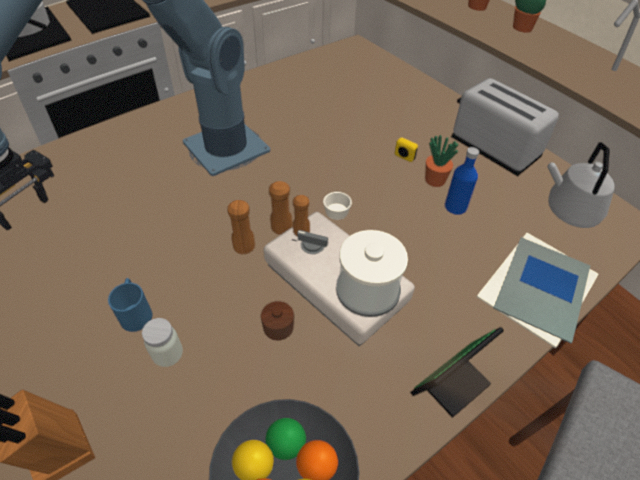

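View pics/top0.png

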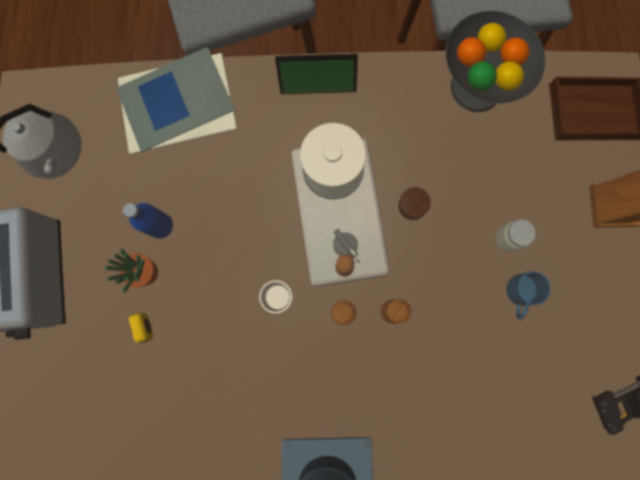

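The scene view has three mill-like things, at top-view pixels (345,265), (343,312) and (397,311). The one at (345,265), scene (301,215), is the smallest and stands on the deck in front of the dial, so it fits the description. I'll confirm it in a crop and measure.

```bash
python3 - <<'E'
from h import *
im=cv2.imread('pics/top0.png'); c=cv2.resize(im[195:330,250:430],None,fx=4,fy=4,interpolation=cv2.INTER_CUBIC); cv2.imwrite('pics/crop1.png',c)
d=np.load('pics/top0.npy')
v,u=np.mgrid[0:480,0:640]; P=world('top',d,u.ravel(),v.ravel()); P[d.ravel()==0]=np.nan
np.save('pics/P0.npy',P.reshape(480,640,3)); Q=P.reshape(480,640,3)
# deck
m=(abs(Q[...,2]-80)<5); m[:, :270]=0; m[:,410:]=0; m[:130]=0; m[300:]=0
n,l,s,_=cv2.connectedComponentsWithStats(m.astype(np.uint8)); k=1+s[1:,4].argmax(); pts=Q[l==k][:,:2].astype(np.float32)
r=cv2.minAreaRect(pts); print('deck rect',r,cv2.boxPoints(r),np.median(Q[l==k][:,2]))
def obj(name,u0,v0,R,zmin,zmax=400):
    w=(np.hypot(u-u0,v-v0)<R)&(Q[...,2]>zmin)&(Q[...,2]<zmax); p=Q[w]
    (cx,cy),rr=cv2.minEnclosingCircle(p[:,:2].astype(np.float32)); print(name,len(p),p.mean(0).round(1),'circ',round(cx,1),round(cy,1),round(rr,1),'ztop',p[:,2].max().round(1))
obj('mill',345,265,14,175);obj('m2',343,312,16,100);obj('m3',397,311,16,100)
obj('ramekin',276,296,22,25);obj('salt',414,203,22,55);obj('mug',528,289,35,60);obj('jar',518,235,25,80);obj('lid',333,155,40,150)
w=(np.hypot(u-345,v-243)<22)&(Q[...,2]>108)&(Q[...,2]<125); p=Q[w]; print('wing',len(p),p.mean(0), cv2.minAreaRect(p[:,:2].astype(np.float32)))
print(Q[240:275:2,335:360:3,2].round(0))
E
```

```text
deck rect ((650.6962890625, -46.92816925048828), (335.3744812011719, 188.54995727539062), 7.431947231292725) [[ 472.22342    24.864729]
 [ 496.6121   -162.10126 ]
 [ 829.1692   -118.72107 ]
 [ 804.7805     68.24492 ]] 80.74490344032642
mill 269 [514.5 -53.8 193.5] circ 515.0 -54.1 19.9 ztop 200.9
m2 478 [410.2 -49.6 154.1] circ 410.3 -49.7 27.0 ztop 165.2
m3 487 [ 409.8 -169.1  153.8] circ 409.9 -170.2 27.3 ztop 162.4
ramekin 305 [454.  116.4  38.8] circ 452.5 112.5 39.8 ztop 49.9
salt 672 [ 672.  -230.9   60.8] circ 673.4 -231.5 38.5 ztop 78.6
mug 511 [ 447.3 -494.4   79.7] circ 436.4 -492.5 57.3 ztop 96.3
jar 604 [ 583.  -472.1  100.1] circ 585.6 -472.8 33.9 ztop 109.2
lid 3426 [746.9 -33.6 206.5] circ 751.5 -33.5 71.7 ztop 228.9
wing 207 [567.91517073 -57.76608087 117.11556377] ((568.4642333984375, -57.988983154296875), (74.91305541992188, 14.656081199645996), 37.10847091674805)
[[ 82.  93. 117. 120. 118.  91.  96.  85.  82.]
 [ 87.  91. 114. 117. 112.  89.  93.  81.  79.]
 [ 92.  92.  91. 118. 120. 119.  92.  82.  79.]
 [ nan  91.  91. 111. 118. 115.  89.  75.  85.]
 [ 83.  91.  91.  91. 115. 119. 116.  86.  76.]
 [ 83.  92.  90.  90. 110. 116. 118.  82.  80.]
 [ 82.  86.  92.  92.  94. 115. 116. 118.  80.]
 [ 79.  88.  81. 192. 190. 107. 120. 116.  79.]
 [ 86.  77. 193. 196. 194. 190. 113.  84.  85.]
 [ 83. 194. 195. 197. 197. 197.  82.  87.  79.]
 [ 79. 191. 195. 196. 195. 197. 189.  82.  78.]
 [ 85. 194. 192. 201. 195. 197. 192.  78.  84.]
 [108. 194. 197. 198. 198. 195. 193.  79.  84.]
 [115. 195. 196. 195. 196. 193. 188.  78.  80.]
 [108. 188. 192. 194. 195. 194. 116.  84.  85.]
 [ 82. 121. 190. 191. 194. 187.  74.  78.  81.]
 [ 76. 114. 127. 182. 137. 113.  82.  82.  77.]
 [ 84.  79. 112. 117. 115.  87.  83.  80.  78.]]
```

View pics/crop1.png

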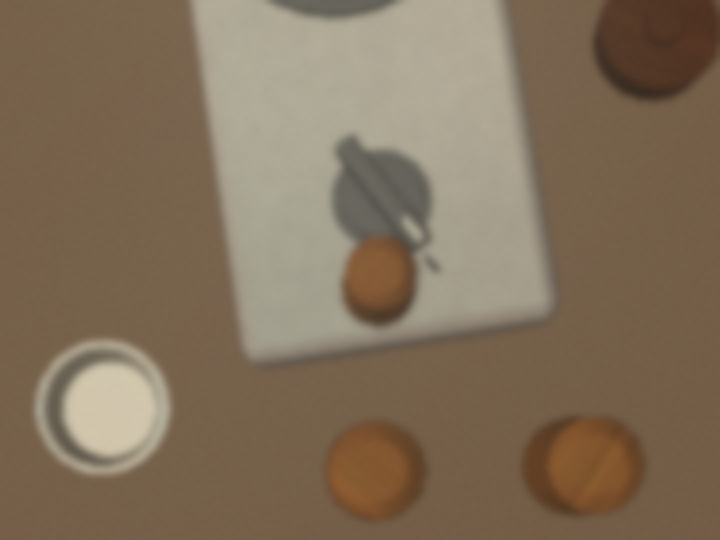

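The crop confirms the small mill, head radius about 20 mm, on the deck at crop (378,278). The pointer's white line is at crop (413,230). I'll pick the mill up by its waist.

```bash
python3 - <<'E'
from h import *
pi=np.pi; M=[515,-54]; o=[pi,0,.13]; D=[520,-310]
print('z grasp tcp',139); 
for p,y in((M+[139],.13),(D+[60],.13),([568,-58,95],.63),([568,-58,95],-.42)): print(y,np.round(ik(p,[pi,0,y]),2))
servo_line([229.5,-608,330])
move_to(M+[300],o); open_gripper()
servo_line(M+[139.5],feed=100); print(current_force())
grasp(15); print(current_gripper_width(),current_finger_force(),current_ee_pos())
servo_line(M+[275],feed=80); print(current_gripper_width(),current_force(),current_time())
snap('scene','s1')
E
```

```text
z grasp tcp 139
0.13 [ 0.2   0.47 -0.23  1.96  0.15  0.74 -1.56]
0.13 [ 0.49  0.7  -0.03  1.76  0.03  0.68 -1.  ]
0.63 [ 0.23  0.61 -0.28  1.84  0.24  0.72 -1.12]
-0.42 [ 0.05  0.6  -0.04  1.85  0.03  0.7  -2.  ]
[-0.69572946 -0.33961587  0.15951029]
38.4825379037504 14.995534242043504 [514.97808881 -53.9778945  139.47800981]
38.531351783720666 [-0.1550729   0.69024443 -1.31392252] 7.7167
```

View pics/s1.png

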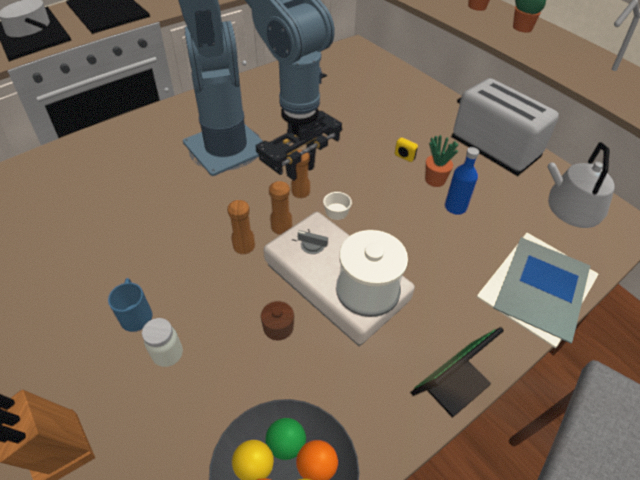

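The mill hangs upright in the gripper at (301,178), clear of the deck, and nothing else has moved. Next I set it down on the free worktop at (520,-310).

```bash
python3 - <<'E'
from h import *
D=[520,-310]
servo_line(D+[275],feed=150); servo_line(D+[70],feed=100); sleep(.2); f0=current_force()[2]
z=64
while z>52:
    servo_line(D+[z],feed=20); f=current_force()[2]-f0; print(z,round(f,2),end='; ')
    if f>1.2: break
    z-=1
print(current_gripper_width()); open_gripper(); sleep(.3)
servo_line(D+[275],feed=100); print(current_time())
snap('scene','s2'); _,d=snap('top','t2')
v,u=np.mgrid[0:480,0:640]; Q=world('top',d,u.ravel(),v.ravel()); Q=Q[d.ravel()>0]
for name,(x,y),r,zl,zh in(('mill',D,35,95,130),('wing',(568,-58),42,108,125)):
    p=Q[(np.hypot(Q[:,0]-x,Q[:,1]-y)<r)&(Q[:,2]>zl)&(Q[:,2]<zh)]
    if len(p)>5: print(name,len(p),p.mean(0).round(1),cv2.minAreaRect(p[:,:2].astype(np.float32)))
E
```

```text
64 0.03; 63 0.68; 62 -0.32; 61 -0.09; 60 -0.52; 59 4.74; 38.77920144730831
17.1833
wing 206 [568.  -57.8 116.7] ((568.40185546875, -58.035682678222656), (75.24427795410156, 14.456101417541504), 36.29742431640625)
```

View pics/s2.png

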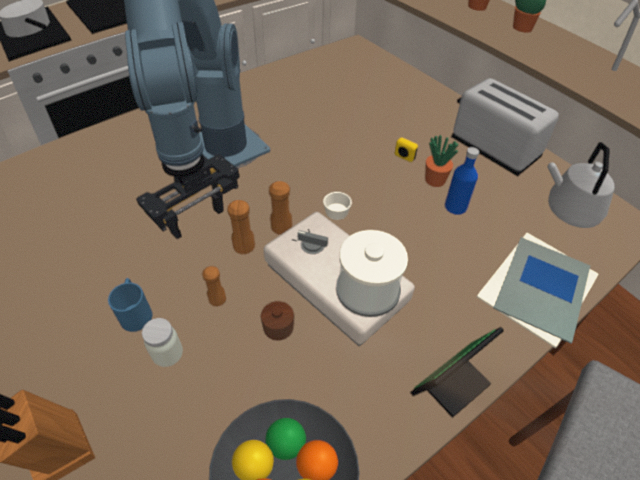

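The mill stands upright on the worktop at scene (214,287), let go. The dial is clear and still at rest (wing at 36.3° = 0.633 rad), so I'll grip and turn it.

```bash
python3 - <<'E'
from h import *
pi=np.pi; A=[568.3,-58]; y0=.633
move_to(A+[275],[pi,0,y0]); servo_line(A+[94.5],feed=100); print(current_force())
grasp(45); sleep(.2); print(current_gripper_width(),current_finger_force(),current_force(),current_ee_pos(),current_tcp_rot())
for a in np.linspace(.15,1.05,7):
    move_to(A+[94.5],[pi,0,y0-a]); print(round(a,2),current_ft_torque()[2].round(3),current_force().round(1),current_gripper_width(),current_ee_pos().round(1),current_tcp_rot()[2])
sleep(.5); print(current_time(),current_finger_force(),current_ft_torque())
snap('scene','s3'); im,d=snap('top','t3')
S=cv2.imread('pics/s3.png')[200:280,250:370]; T=cv2.imread('pics/t3.png')[190:290,290:410]
cv2.imwrite('pics/c3.png',np.hstack([cv2.resize(S,(400,267),interpolation=3),cv2.resize(T,(320,267),interpolation=3)]))
E
```

```text
[-1.10475714 -0.51527011  0.53045714]
13.375744043685996 45.000901725143194 [-3.38115396  3.0796665   2.89775251] [567.84004751 -57.34271824  94.45876535] [-3.14054146e+00  3.79837396e-04  6.33364941e-01]
0.15 0.109 [-2.9  3.1  2.3] 13.489051645361231 [567.8 -57.4  94.4] 0.4867853133535893
0.3 0.137 [-4.6  3.3  3.6] 13.467783235147786 [567.8 -57.4  94.5] 0.3389639951041814
0.45 0.076 [-4.   3.8  4.1] 13.538233266441017 [567.8 -57.4  94.4] 0.19104998240979043
0.6 0.121 [-4.9  3.6  3.9] 13.243005676742612 [567.9 -57.4  94.4] 0.04211887256033964
0.75 0.096 [-5.2  2.9  4.3] 13.380250606576801 [567.8 -57.5  94.4] -0.10728712218359115
0.9 0.082 [-4.5  3.7  3.3] 13.260972352536797 [567.8 -57.5  94.5] -0.25690043303700816
1.05 0.1 [-4.1  3.4  3.8] 13.689052792543347 [567.8 -57.5  94.4] -0.40692949145165414
23.8167 45.000996608287096 [0.92838263 0.91895867 0.11217541]
```

View pics/c3.png

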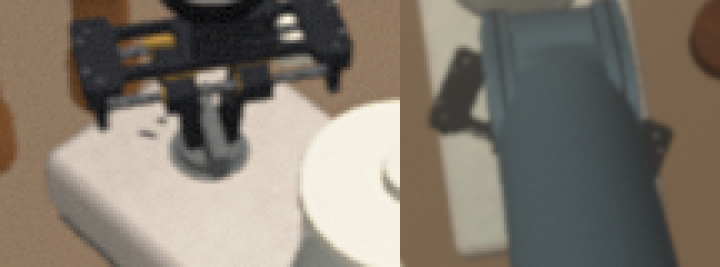

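The fingers grip the wing, which has turned with them in the crop at about (212,130). I'll check its angle from depth before handing in.

```bash
python3 - <<'E'
from h import *
d=np.load('pics/s3.npy'); v,u=[a.ravel() for a in np.mgrid[195:285,245:375]]; P=world('scene',d,u,v)
im=cv2.imread('pics/s3.png')[v,u]
r=np.hypot(P[:,0]-568,P[:,1]+58)
m=(r<44)&(P[:,2]>95)&(P[:,2]<121)&(im.min(1)>60)
for x,c in zip(P[m],im[m]): pass
p=P[m][:,:2]; print(m.sum(),p.mean(0))
def ang(dirs): return dirs
# fit line through the axis to wing points
q=p-[568,-58]; far=q[np.hypot(*q.T)>15]; print(len(far)); a=np.arctan2(far[:,1],far[:,0]); print('angles',np.sort(a).round(2)[::max(1,len(a)//25)])
l=cv2.fitLine(p.astype(np.float32),cv2.DIST_HUBER,0,.01,.01).ravel(); print('line yaw',np.arctan(l[1]/l[0]),l, 'want -0.417')
S=cv2.imread('pics/s3.png')[215:262,280:335]; cv2.imwrite('pics/c4.png',cv2.resize(S,None,fx=12,fy=12,interpolation=cv2.INTER_CUBIC))
E
```

```text
154 [583.06580093 -65.83828115]
104
angles [-2.11 -1.53 -1.39 -0.76 -0.74 -0.64 -0.64 -0.64 -0.57 -0.57 -0.53 -0.51
 -0.5  -0.46 -0.44 -0.4  -0.39 -0.35 -0.34 -0.32 -0.29 -0.25 -0.2   0.24
  0.54  2.66]
line yaw -0.4570355 [ 8.973646e-01 -4.412898e-01  5.822449e+02 -6.497326e+01] want -0.417
```

View pics/c4.png

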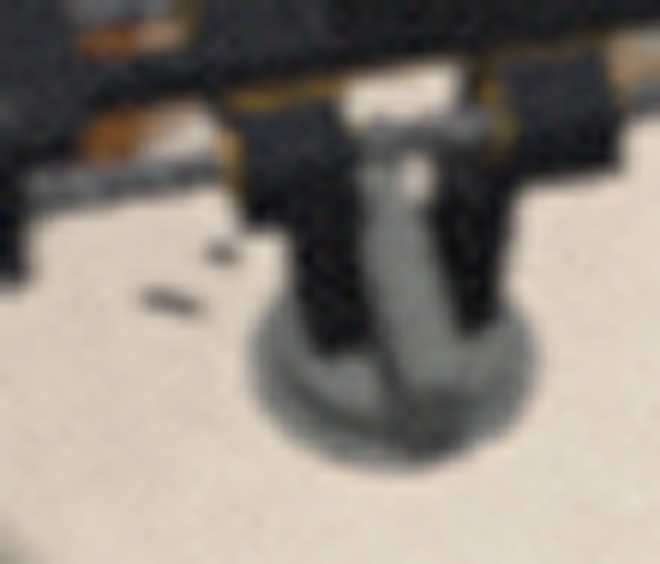

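The crop shows the wing between both fingers, with its pointer line at (417,180). Depth puts its yaw at about -0.46 and the gripper reads -0.41, so the dial is at roughly 1.04 to 1.09 rad, which is the third click.

```bash
python3 - <<'E'
from plant import *
print(current_finger_force(),current_tcp_rot()[2],current_time()); print(hand_in())
E
```

```text
45.001080986112356 -0.40639186920331793 23.9167
the job is handed in; nothing more can be done
None
```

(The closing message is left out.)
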